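# Slide the lapping plate home on the sharpening stone

## Robot

A 7-joint arm with a two-finger parallel gripper is mounted at the origin on a cart in front of the work surface, level with it; the furniture and walls round the work are solid. World frame = base frame: x ahead of the robot, y to its left, z up, the work surface at z = 0. Lengths are in m, angles in rad, forces in N, time in s.
With the tool pointing down it reaches from about 0.425 to 0.925 m from the base axis. Payload 6.8 kg.
Tool frame: the origin (TCP) lies between the finger pads; the fingertips stand 11 mm ahead of it and the grasp point (between the pads) lies 8 mm behind it; z points along the fingers, y is the line along which they close (so a half turn about z gives the same grasp; the last joint's range is limited). The gripper opens to 85 mm and grips with 20 to 120 N. Pads are 22 mm wide; open, the fingers measure 114 mm over their backs; the gripper's body (76 mm by 85 mm) begins 54 mm behind the grasp point. The pads swing forward as they close: fully open they stand 13 mm farther back than shut.
Start: joints at [1.222, 0.477, 0.022, 1.555, -0.011, 1.109, -0.083], TCP at [0.161, -0.656, 0.218] pointing down, gripper open.
Joint ranges: [-2.96, 2.96], [-0.34, 2.1], [-1.41, 1.46], [0.24, 2.44], [-1.37, 4.51], [0.17, 1.92], [-2.96, 2.96]. Speed limits (rad/s): [2.39, 2.39, 3.14, 3.14, 3.14, 3.14, 3.14].

## Interface

Orientations are given as a rotation vector (axis times angle).
In Python, from bench import r gives the robot as it stands.
- The arm moves only by the tool send_rows, never from a script. Its argument "deltas" is a list of rows, each an object of numbers: "dx", "dy", "dz": the shift along the world's x, y, z in mm; "rx", "ry", "rz": the turn, a rotation vector about the world's x, y, z in degrees. A call has 1 to 5 rows; each row is the pose to reach, as a shift and turn from the pose commanded when the call began; what a row does not reach only later rows make up. A row lasts 1/12 s, in which the tool goes at most 41.7 mm and 7.16 degrees, less where a joint would pass 70% of its speed; a pose out of reach is approached as far as the arm can. A call with a gripper value outside its range is refused whole. "jaw" is the finger opening in mm, from 0 to 85.4, set as the call begins (left out, the last holds). The fingers move at their own pace and stop on an object; "newtons" is the grip in N (left out, the last holds). Time passes only in rows, so rows that repeat a pose let the fingers close. It gives the time, the measured TCP pose, the force, the opening and the grip force at its end, in the units of the state.
- r.get_obs(): the state, without advancing time (a new reading comes with each control period).
- r.grab_frame(name): name is "side" or "top"; returns a dict with "frame" (420x560x3 uint8, blue, green, red), "z_map" (420x560 float32, m along the optical axis (not along the pixel's ray), 0 where there is no reading), "vertical_fov" (degrees; the focal length in pixels is half the picture's height over the tangent of half this angle, whatever the lens; pixels are square), "cx", "cy" (the principal point, pixels), "xyz" and "orientation" of the camera in the world. Camera axes: x right, y down, z forward; pixel columns grow to the right and rows downward; lengths in m; the calibration is good to about 2 mm. A picture is of the moment at which its call begins.
- r.hand_in(): hands the job in; it is judged then, once.
The state is a dict: "clock": time; "joints": joint angles; "qvel": joint speeds; "tau": joint torques, N m; "tcp_pos": TCP position; "orientation": TCP orientation; "contact_force": force on the tool from outside, world axes, zero at the start; "moment": the same for the moment, N m; "grip_width": finger opening in m; "gripper_force": force on a finger pad.
Only numpy, scipy, OpenCV 4.12 (cv2) and the standard library are available. Lean on these libraries where they do the work, as an engineer would, in place of code of your own. Each camera call takes 0.05 s, during which the arm holds its last target. There are 200 camera calls.

## Task

Put the long dark steel lapping plate, the one that matches the sharpening stone in its wooden holder, face to face with the stone: hold it by its wooden grip and set it flat on one end of the stone, in line with it, so that about half its length overlaps. Then slide it lengthways, flat and without lifting it off the stone, until the two faces cover each other fully, ends and sides flush, and let go (do not lower it straight onto the whole face). Leave the short plate where it is.

Things in the scene. Friction and masses are not known exactly. Their poses are not given: they have to be found in the camera images.
- long_plate_grip (a point): loose dark steel lapping plate 140 x 56 x 10 mm, flat on the table; on top, centred along it, a wooden grip bar 90 mm long, 20 wide, 42 high (top 52 mm above the plate's underside). The point is inside the bar on its centre line, 36 mm above the plate's underside; grasp here across the 20 mm. x along the plate, y across, z up. The long plate, to be used; about 0.35 kg.
- stone_face (a point): the middle of the flat upper face of the grey sharpening stone, 40 mm above the table. The face is 140 mm long (x) by 56 mm wide (y), z up; it looks the same turned end for end. The stone stands 9 mm proud of the low cleats at its ends, in a wooden holder 190 x 76 mm fixed to the table.
- short_plate_grip (a point): loose dark steel lapping plate 80 x 56 x 10 mm, flat on the table; on top, centred along it, a wooden grip bar 50 mm long, 20 wide, 42 high (top 52 mm above the plate's underside). The point is inside the bar on its centre line, 36 mm above the plate's underside; grasp here across the 20 mm. x along the plate, y across, z up. The short plate, to be left alone.
Mind the look-alikes: they are no part of the job. Leave any pink look-alike of the part that bears long_plate_grip alone.

How it is judged:
By the outcome, as a careful person would: the job done as asked, in the order asked, and still so for the second after the job is handed in, with the robot touching nothing.
It also fails if it takes over 35 s, if anything falls off the work surface, if the arm or the gripper's body presses on something with over 40 N, if the wrist force passes 120 N, or if a joint passes its speed limit or range.

## Working session

There is one attempt and no reset: what is moved stays moved. The work goes in short steps, Python scripts to look and compute and a tool call to move; the robot and the scene stay as the last step left them, time stands still between calls to the robot, and variables do not carry over. Pictures are saved under pics/ and viewed, at most 10 in all, crops included, and the job is handed in when it is done.

Besides the shell and the picture viewer there is one more tool, called after "Call:" as name([rows], argument=value, ...), one row to a line, values as JSON. send_rows: Moves the arm, as the interface text tells. Its arguments: {"type":"object","properties":{"deltas":{"type":"array","items":{"type":"object","properties":{"dx":{"type":"number"},"dy":{"type":"number"},"dz":{"type":"number"},"rx":{"type":"number"},"ry":{"type":"number"},"rz":{"type":"number"}}}},"jaw":{"type":"number"},"newtons":{"type":"number"}},"required":["deltas"]}

```bash
mkdir -p pics; cat > h.py <<'E'
import numpy as np, cv2
from scipy.spatial.transform import Rotation as R
from bench import r
def grab(n):
    f=r.grab_frame(n); np.save(f'/tmp/{n}.npy',f,allow_pickle=True); return f
def load(n): return np.load(f'/tmp/{n}.npy',allow_pickle=True).item()
def world(f,u,v,z=None,d=None):
    u=np.asarray(u,float);v=np.asarray(v,float)
    F=f['frame'].shape[0]/2/np.tan(np.radians(f['vertical_fov'])/2)
    ray=np.stack([(u-f['cx'])/F,(v-f['cy'])/F,np.ones_like(u)],-1)
    o=np.asarray(f['orientation']); M=R.from_rotvec(o).as_matrix() if o.size==3 else (o if o.size==9 else R.from_quat(o).as_matrix())
    w=ray@M.T; p=np.asarray(f['xyz'])
    if d is None: d=(z-p[2])/w[...,2]
    return p+w*np.asarray(d)[...,None]
E
python3 - <<'E'
from h import *
for n in('top','side'):
    f=grab(n); cv2.imwrite(f'pics/{n}0.png',f['frame']); print(n,f['xyz'],f['orientation'],f['vertical_fov'],f['cx'],f['cy'])
print(r.get_obs())
E
```

```text
top [ 0.31490141 -0.02268079  1.35367162] [-2.12773371  2.13888893 -0.15621264] 45.2132299361373 280.58396449058523 212.3744024583198
side [0.29200322 0.75183369 0.52470994] [-0.31587163  2.5922396  -1.4713778 ] 51.46477960354808 280.83806253709815 207.0960118439199
{'clock': 0.1, 'joints': array([ 1.2219158 ,  0.47768928,  0.02237385,  1.55633889, -0.01153363,
        1.10929896, -0.08307235]), 'qvel': array([-0.00084211, -0.00168239, -0.00042977, -0.002579  , -0.00019596,
        0.00031731, -0.00150635]), 'tau': array([ 4.21607983e-03, -5.97760248e+01,  1.61322366e+00, -2.81955224e+01,
        1.27717966e-02,  4.98611000e-03, -4.97386111e-06]), 'tcp_pos': array([ 0.16080964, -0.65500058,  0.21664822]), 'orientation': array([-3.11728422e+00, -3.77122436e-01,  4.57886476e-04]), 'contact_force': array([ 0.28355528, -0.13028598, -0.39250508]), 'moment': array([-0.00386934,  0.0067103 , -0.02327732]), 'gripper_force': 0.0, 'grip_width': 0.08566847341545487}
```

View pics/top0.png

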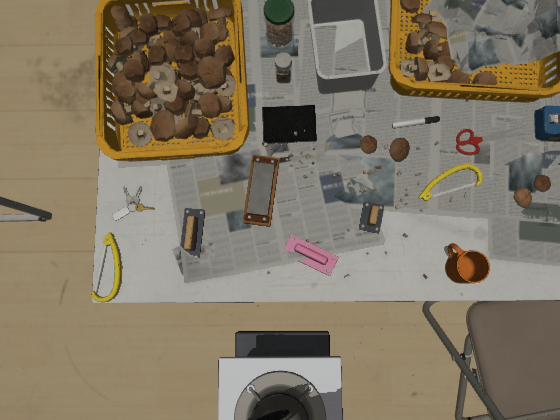

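View pics/side0.png

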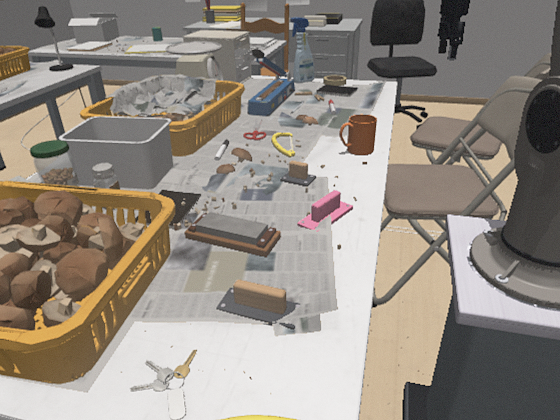

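Top view: the long plate is at about (193,232), the stone at (261,191), the short plate at (371,217) and the pink look-alike at (312,254). The side view shows the long plate's grip at (259,296) and the stone at (235,232). Next I'll segment them in the top view.

```bash
python3 - <<'E'
from h import *
f=load('top'); z=f['z_map']; im=f['frame']
vv,uu=np.mgrid[0:420,0:560]
P=world(f,uu,vv,d=z)
print('table z',np.median(P[265:290,200:260,2]))
def rect(name,m,box,h):
    u0,v0,u1,v1=box; mm=np.zeros_like(m); mm[v0:v1,u0:u1]=m[v0:v1,u0:u1]
    n,l,s,_=cv2.connectedComponentsWithStats(mm.astype(np.uint8)); k=1+np.argmax(s[1:,4]); v,u=np.nonzero(l==k)
    Q=world(f,u,v,z=h)[:,:2]
    (c,sz,a)=cv2.minAreaRect((Q*1000).astype(np.float32)); b=cv2.boxPoints((c,sz,a)); e=max((b[1]-b[0],b[2]-b[1]),key=np.linalg.norm)
    print(name,len(u),'c',np.round(c,1),'size',np.round(sz,1),'yaw',np.round(np.degrees(np.arctan2(e[1],e[0]))%180,1),'mean',np.round(Q.mean(0)*1000,1),'zmed',np.median(P[v,u,2]))
H=P[...,2]; hsv=cv2.cvtColor(im,cv2.COLOR_BGR2HSV)
L=(165,195,225,265); S=(235,145,290,235)
print(hsv[190,261],hsv[232,189],hsv[215,196],hsv[245,190])
rect('bar depth',(H>.035)&(z>0),L,.052)
rect('bar col',(hsv[...,1]>90),L,.052)
rect('plate',(hsv[...,2]<95)|((hsv[...,1]>90)),L,.010)
rect('stone depth',(H>.036)&(z>0),S,.040)
rect('stone col',(hsv[...,1]<60)&(H>.02),S,.040)
rect('holder',(hsv[...,1]>90)&(H>.01),S,.031)
c=cv2.resize(im[140:270,165:295],None,fx=4.5,fy=4.5,interpolation=cv2.INTER_CUBIC); cv2.imwrite('pics/c.png',c)
E
```

```text
table z 0.002904333337566012
[ 26  20 102] [ 16 115 158] [100  11  68] [ 17 113 113]
bar depth 290 c [472.3 230.6] size [23.  89.4] yaw 174.8 mean [471.2 231. ] zmed 0.051012438846059216
bar col 322 c [471.4 229.2] size [25.1 87.4] yaw 175.0 mean [470.8 229.2] zmed 0.050423460801351516
plate 914 c [477.  231.7] size [ 60.1 131.5] yaw 177.7 mean [480.5 230.6] zmed 0.013010098578600804
stone depth 1053 c [589.5  46.6] size [ 56.  144.8] yaw 172.0 mean [589.8  46.7] zmed 0.040727030470464776
stone col 1090 c [590.1  46. ] size [ 55.8 140.4] yaw 171.9 mean [589.5  46. ] zmed 0.04058068970985296
holder 758 c [588.   45.6] size [ 74.8 187.8] yaw 172.2 mean [581.8  44.5] zmed 0.02436928616832501
```

View pics/c.png

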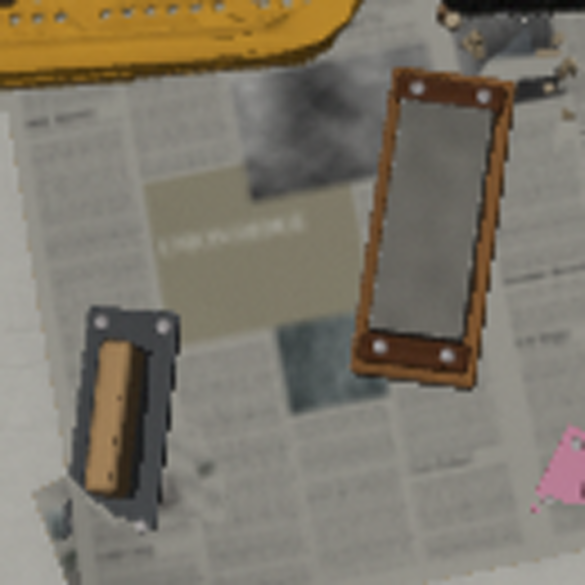

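The long plate's bar is centred near (471,230) mm at yaw 175°, and the stone is at (590,46) mm at yaw 172°. I'll set out on an arc that keeps outside the minimum reach.

Call:
send_rows([
  {"dx": 28,"dy": 28,"dz": 6,"rz": -4},
  {"dx": 56,"dy": 56,"dz": 12,"rz": -8},
  {"dx": 84,"dy": 84,"dz": 18,"rz": -12},
  {"dx": 112,"dy": 112,"dz": 24,"rz": -16},
  {"dx": 140,"dy": 140,"dz": 30,"rz": -19},
])

```text
$.deltas[0]: bad value
```

Call:
send_rows([
  {"dx": 28,"dy": 28},
  {"dx": 56,"dy": 56},
  {"dx": 84,"dy": 84},
  {"dx": 112,"dy": 112},
  {"dx": 140,"dy": 140},
])

```text
$.deltas[0]: bad value
```

Call:
send_rows([
  {"dx": 22,"dy": 33},
  {"dx": 44,"dy": 66},
  {"dx": 60,"dy": 100},
  {"dx": 70,"dy": 138},
  {"dx": 75,"dy": 176},
])

```text
$.deltas[0]: bad value
```

Call:
send_rows([
  {"dx": 0,"dy": 39},
  {"dx": 0,"dy": 78},
  {"dx": 0,"dy": 117},
  {"dx": -5,"dy": 156},
  {"dx": -10,"dy": 195},
])

```text
$.deltas[0]: bad value
```

Perhaps every field has to be given.

Call:
send_rows([
  {"dx": 28,"dy": 28,"dz": 6,"rx": 0,"ry": 0,"rz": -4},
  {"dx": 56,"dy": 56,"dz": 12,"rx": 0,"ry": 0,"rz": -8},
  {"dx": 84,"dy": 84,"dz": 18,"rx": 0,"ry": 0,"rz": -12},
  {"dx": 112,"dy": 112,"dz": 24,"rx": 0,"ry": 0,"rz": -16},
  {"dx": 140,"dy": 140,"dz": 30,"rx": 0,"ry": 0,"rz": -19},
])

```text
clock: 0.52
tcp_pos: [0.3018, -0.5138, 0.2473]
orientation: [-3.137, 0.149, 0.001]
contact_force: [0.2, -0.3, 0.8]
grip_width: 0.0854
gripper_force: 0.0
```

Call:
send_rows([
  {"dx": 28,"dy": 28,"dz": 0,"rx": 0,"ry": 0,"rz": 0},
  {"dx": 56,"dy": 56,"dz": 0,"rx": 0,"ry": 0,"rz": 0},
  {"dx": 84,"dy": 84,"dz": 0,"rx": 0,"ry": 0,"rz": 0},
  {"dx": 112,"dy": 112,"dz": 0,"rx": 0,"ry": 0,"rz": 0},
  {"dx": 140,"dy": 140,"dz": 0,"rx": 0,"ry": 0,"rz": 0},
])

```text
clock: 0.93
tcp_pos: [0.4418, -0.3738, 0.2473]
orientation: [-3.138, 0.143, 0.001]
contact_force: [0.9, -0.1, 0.4]
grip_width: 0.0851
gripper_force: 0.0
```

Call:
send_rows([
  {"dx": 22,"dy": 33,"dz": 0,"rx": 0,"ry": 0,"rz": 0},
  {"dx": 44,"dy": 66,"dz": 0,"rx": 0,"ry": 0,"rz": 0},
  {"dx": 60,"dy": 100,"dz": 0,"rx": 0,"ry": 0,"rz": 0},
  {"dx": 70,"dy": 138,"dz": 0,"rx": 0,"ry": 0,"rz": 0},
  {"dx": 75,"dy": 176,"dz": 0,"rx": 0,"ry": 0,"rz": 0},
])

```text
clock: 1.35
tcp_pos: [0.5169, -0.1974, 0.2471]
orientation: [-3.138, 0.142, 0.0]
contact_force: [0.8, 0.5, -0.0]
grip_width: 0.0855
gripper_force: 0.0
```

Call:
send_rows([
  {"dx": 0,"dy": 39,"dz": 0,"rx": 0,"ry": 0,"rz": 0},
  {"dx": 0,"dy": 78,"dz": 0,"rx": 0,"ry": 0,"rz": 0},
  {"dx": -5,"dy": 117,"dz": 0,"rx": 0,"ry": 0,"rz": 0},
  {"dx": -10,"dy": 156,"dz": 0,"rx": 0,"ry": 0,"rz": 0},
  {"dx": -15,"dy": 195,"dz": 0,"rx": 0,"ry": 0,"rz": 0},
])

```text
clock: 1.77
tcp_pos: [0.5001, -0.0028, 0.2473]
orientation: [3.138, -0.143, -0.001]
contact_force: [0.3, 1.1, 0.7]
grip_width: 0.0851
gripper_force: 0.0
```

Call:
send_rows([
  {"dx": -8,"dy": 39,"dz": 0,"rx": 0,"ry": 0,"rz": 0},
  {"dx": -16,"dy": 78,"dz": 0,"rx": 0,"ry": 0,"rz": 0},
  {"dx": -24,"dy": 117,"dz": 0,"rx": 0,"ry": 0,"rz": 0},
  {"dx": -30,"dy": 156,"dz": 0,"rx": 0,"ry": 0,"rz": 0},
  {"dx": -30,"dy": 186,"dz": 0,"rx": 0,"ry": 0,"rz": 0},
])

```text
clock: 2.18
tcp_pos: [0.469, 0.1847, 0.2475]
orientation: [-3.138, 0.138, 0.001]
contact_force: [0.3, -0.4, 0.0]
grip_width: 0.0858
gripper_force: 0.0
```

Call:
send_rows([
  {"dx": 2,"dy": 25,"dz": -20,"rx": 0,"ry": 0,"rz": 0},
  {"dx": 2,"dy": 45,"dz": -50,"rx": 0,"ry": 0,"rz": 0},
  {"dx": 2,"dy": 45,"dz": -90,"rx": 0,"ry": 0,"rz": 0},
  {"dx": 2,"dy": 45,"dz": -130,"rx": 0,"ry": 0,"rz": 0},
  {"dx": 2,"dy": 45,"dz": -155,"rx": 0,"ry": 0,"rz": 0},
])

```text
clock: 2.6
tcp_pos: [0.4708, 0.2257, 0.0888]
orientation: [3.136, -0.141, -0.006]
contact_force: [-0.3, -0.6, 1.2]
grip_width: 0.0854
gripper_force: 0.0
```

```bash
python3 - <<'E'
from h import *
f=grab('side'); im=f['frame']; cv2.imwrite('pics/s1.png',cv2.resize(im[180:380,130:390],None,fx=3,fy=3,interpolation=cv2.INTER_CUBIC))
o=r.get_obs(); print(o['joints'],o['tcp_pos'])
# independent bar estimate from the side depth
z=f['z_map']; vv,uu=np.mgrid[0:420,0:560]; P=world(f,uu,vv,d=z)
m=(z>0)&(abs(P[...,0]-.47)<.08)&(abs(P[...,1]-.23)<.06)&(P[...,2]>.044)&(P[...,2]<.056)
Q=P[m]; print(len(Q),Q.mean(0)); (print(cv2.minAreaRect((Q[:,:2]*1000).astype(np.float32))))
E
```

```text
[-0.23374515  0.43440813 -0.40835969  2.00898647  0.24379348  0.75558529
 -2.44947416] [0.46866622 0.22416801 0.08535918]
538 [0.47260062 0.2396627  0.04924775]
((474.12744140625, 237.28109741210938), (21.036008834838867, 89.45328521728516), 85.24945831298828)
```

View pics/s1.png

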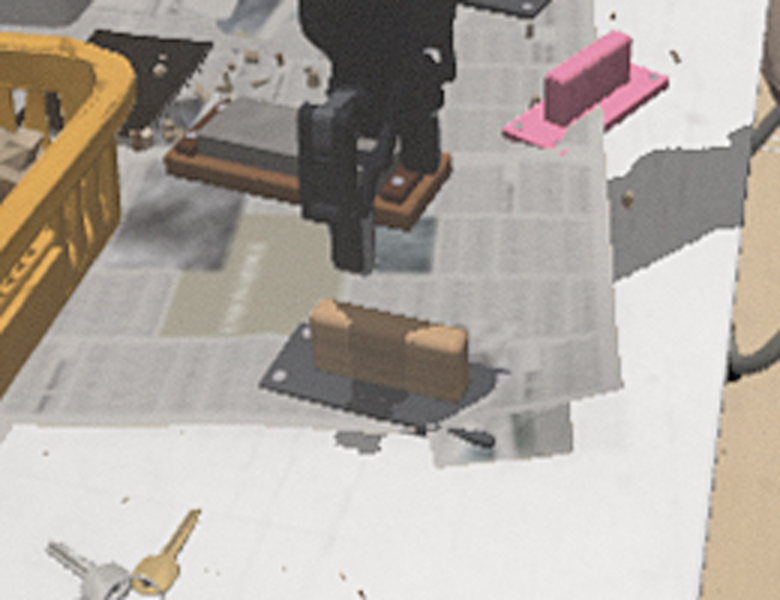

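The side crop shows the bar at (390,345), clear for the grasp, with the open fingers above it. The stone is unobstructed. Now I'll descend in stages.

Call:
send_rows([
  {"dx": 0,"dy": 6,"dz": 0,"rx": 0,"ry": 0,"rz": 0},
  {"dx": 0,"dy": 6,"dz": -15,"rx": 0,"ry": 0,"rz": 0},
  {"dx": 0,"dy": 6,"dz": -30,"rx": 0,"ry": 0,"rz": 0},
  {"dx": 0,"dy": 6,"dz": -40,"rx": 0,"ry": 0,"rz": 0},
  {"dx": 0,"dy": 6,"dz": -40,"rx": 0,"ry": 0,"rz": 0},
])

```text
clock: 3.07
tcp_pos: [0.473, 0.2327, 0.0525]
orientation: [3.138, -0.143, -0.001]
contact_force: [0.6, -0.5, 0.3]
grip_width: 0.0858
gripper_force: 0.0
```

Call:
send_rows([
  {"dx": 0,"dy": 0,"dz": -10,"rx": 0,"ry": 0,"rz": 0},
  {"dx": 0,"dy": 0,"dz": -18,"rx": 0,"ry": 0,"rz": 0},
  {"dx": 0,"dy": 0,"dz": -23,"rx": 0,"ry": 0,"rz": 0},
  {"dx": 0,"dy": 0,"dz": -23,"rx": 0,"ry": 0,"rz": 0},
])

```text
clock: 3.4
tcp_pos: [0.4725, 0.2321, 0.0287]
orientation: [3.137, -0.143, -0.002]
contact_force: [0.8, 0.5, 0.1]
grip_width: 0.0854
gripper_force: 0.0
```

Call:
send_rows([
  {"dx": 0,"dy": 0,"dz": 0,"rx": 0,"ry": 0,"rz": 0},
  {"dx": 0,"dy": 0,"dz": 0,"rx": 0,"ry": 0,"rz": 0},
  {"dx": 0,"dy": 0,"dz": 0,"rx": 0,"ry": 0,"rz": 0},
  {"dx": 0,"dy": 0,"dz": 0,"rx": 0,"ry": 0,"rz": 0},
  {"dx": 0,"dy": 0,"dz": 0,"rx": 0,"ry": 0,"rz": 0},
], jaw=10, newtons=60)

```text
clock: 3.82
tcp_pos: [0.4731, 0.2325, 0.0297]
orientation: [-3.138, 0.143, -0.001]
contact_force: [-0.3, 0.2, -0.7]
grip_width: 0.0256
gripper_force: 0.0
```

Call:
send_rows([
  {"dx": 0,"dy": 0,"dz": 0,"rx": 0,"ry": 0,"rz": 0},
  {"dx": 0,"dy": 0,"dz": 0,"rx": 0,"ry": 0,"rz": 0},
  {"dx": 0,"dy": 0,"dz": 0,"rx": 0,"ry": 0,"rz": 0},
  {"dx": 0,"dy": 0,"dz": 0,"rx": 0,"ry": 0,"rz": 0},
])

```text
clock: 4.15
tcp_pos: [0.4733, 0.233, 0.0299]
orientation: [-3.138, 0.142, -0.001]
contact_force: [-1.2, 2.1, 4.7]
grip_width: 0.0179
gripper_force: 60.4
```

Call:
send_rows([
  {"dx": 0,"dy": 0,"dz": 10,"rx": 0,"ry": 0,"rz": 0},
  {"dx": 0,"dy": 0,"dz": 25,"rx": 0,"ry": 0,"rz": 0},
  {"dx": 0,"dy": 0,"dz": 45,"rx": 0,"ry": 0,"rz": 0},
  {"dx": 0,"dy": 0,"dz": 65,"rx": 0,"ry": 0,"rz": 0},
  {"dx": 0,"dy": 0,"dz": 75,"rx": 0,"ry": 0,"rz": 0},
])

```text
clock: 4.57
tcp_pos: [0.4731, 0.2321, 0.1062]
orientation: [3.138, -0.143, 0.001]
contact_force: [0.4, -0.0, -3.8]
grip_width: 0.0177
gripper_force: 59.4
```

Call:
send_rows([
  {"dx": 5,"dy": -15,"dz": 0,"rx": 0,"ry": 0,"rz": -0.5},
  {"dx": 11,"dy": -40,"dz": 0,"rx": 0,"ry": 0,"rz": -1},
  {"dx": 18,"dy": -65,"dz": 0,"rx": 0,"ry": 0,"rz": -2},
  {"dx": 24,"dy": -90,"dz": 0,"rx": 0,"ry": 0,"rz": -2.8},
  {"dx": 30,"dy": -115,"dz": 0,"rx": 0,"ry": 0,"rz": -2.8},
])

```text
clock: 4.98
tcp_pos: [0.5022, 0.1157, 0.104]
orientation: [3.133, -0.22, -0.003]
contact_force: [-1.0, -0.1, -2.8]
grip_width: 0.0183
gripper_force: 59.4
```

Call:
send_rows([
  {"dx": 5,"dy": -20,"dz": 0,"rx": 0,"ry": 0,"rz": 0},
  {"dx": 10,"dy": -40,"dz": 0,"rx": 0,"ry": 0,"rz": 0},
  {"dx": 15,"dy": -55,"dz": 0,"rx": 0,"ry": 0,"rz": 0},
  {"dx": 18,"dy": -62,"dz": 0,"rx": 0,"ry": 0,"rz": 0},
  {"dx": 18,"dy": -62,"dz": 0,"rx": 0,"ry": 0,"rz": 0},
])

```text
clock: 5.4
tcp_pos: [0.5209, 0.053, 0.104]
orientation: [3.132, -0.225, -0.002]
contact_force: [-0.3, 0.6, -4.9]
grip_width: 0.0177
gripper_force: 59.4
```

Call:
send_rows([
  {"dx": 0,"dy": 0,"dz": -10,"rx": 0,"ry": 0,"rz": 0},
  {"dx": 0,"dy": 0,"dz": -18,"rx": 0,"ry": 0,"rz": 0},
  {"dx": 0,"dy": 0,"dz": -18,"rx": 0,"ry": 0,"rz": 0},
  {"dx": 0,"dy": 0,"dz": -18,"rx": 0,"ry": 0,"rz": 0},
])

```text
clock: 5.73
tcp_pos: [0.5197, 0.0566, 0.0854]
orientation: [3.134, -0.216, -0.004]
contact_force: [0.0, 0.8, -4.7]
grip_width: 0.0178
gripper_force: 59.4
```

```bash
python3 - <<'E'
from h import *
f=grab('side'); g=grab('top')
a=cv2.resize(f['frame'][190:290,160:320],(640,400),interpolation=cv2.INTER_CUBIC); b=cv2.resize(g['frame'][145:245,200:300],(400,400),interpolation=cv2.INTER_CUBIC)
c=np.hstack([a,b]);cv2.imwrite('pics/ab.png',cv2.resize(c,(800,308)))
o=r.get_obs(); print(o['tcp_pos'],o['orientation'],o['contact_force'],o['moment'],o['grip_width'])
E
```

```text
[0.52075191 0.05633292 0.08633538] [-3.13387730e+00  2.17073710e-01  6.64824031e-04] [ 0.36313241  0.09510086 -3.90540748] [-0.01855568 -0.03590902  0.01166314] 0.018114604137150467
```

View pics/ab.png

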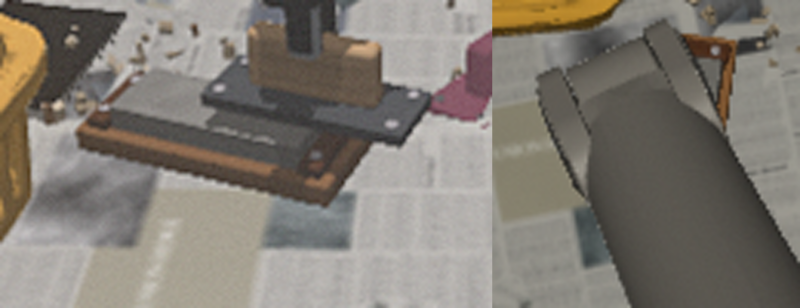

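The side crop shows the plate held level over the near half of the stone, roughly in line with it. The arm hides it in the top view. I'll measure plate and stone together from the side view.

```bash
cat > m.py <<'E'
from h import *
def meas(f,zt,box,tol=.004,show=True):
    z=f['z_map']; vv,uu=np.mgrid[0:420,0:560]; P=world(f,uu,vv,d=z)
    m=(z>0)&(abs(P[...,2]-zt)<tol)&(P[...,0]>box[0])&(P[...,0]<box[1])&(P[...,1]>box[2])&(P[...,1]<box[3])
    n,l,s,_=cv2.connectedComponentsWithStats(m.astype(np.uint8)); k=1+np.argmax(s[1:,4]); m=l==k
    v,u=np.nonzero(m); Q=world(f,u,v,z=zt)[:,:2]*1000
    a=np.radians(172.1); e=np.array([-np.cos(a),-np.sin(a)]); nn=np.array([-e[1],e[0]])  # e ahead, nn to the left
    S=(Q-[590,46])@e; T=(Q-[590,46])@nn
    hs=np.histogram(S,np.arange(-150,111,10))[0]; 
    # near (camera, +T) edge and far edge by column of S
    up=[];lo=[]
    for s0 in range(-140,100,8):
        k=(S>=s0)&(S<s0+8)
        if k.sum()>12: up.append((s0,round(T[k].max(),1))); lo.append((s0,round(T[k].min(),1)))
    print('zt',zt,'n',len(Q),'zmed',np.median(P[m][:,2]),'S',np.percentile(S,[0,.5,99.5,100]).round(1)); print(' near',up);print(' far',lo)
E
python3 - <<'E'
from m import *
f=load('side')
meas(f,.0665,(.42,.63,0,.12)); meas(f,.040,(.5,.68,0,.12))
E
```

```text
zt 0.0665 n 743 zmed 0.06445409156134235 S [-142.6 -141.8   -3.7   -3.4]
 near [(-140, np.float64(35.8)), (-132, np.float64(37.1)), (-124, np.float64(36.7)), (-116, np.float64(36.9)), (-108, np.float64(35.8)), (-100, np.float64(36.1)), (-92, np.float64(36.3)), (-84, np.float64(35.9)), (-76, np.float64(35.4)), (-68, np.float64(34.3)), (-60, np.float64(37.0)), (-52, np.float64(36.6)), (-44, np.float64(37.3)), (-36, np.float64(36.8)), (-28, np.float64(36.4)), (-20, np.float64(37.3)), (-12, np.float64(36.1))]
 far [(-140, np.float64(-19.7)), (-132, np.float64(-19.0)), (-124, np.float64(-19.7)), (-116, np.float64(-19.7)), (-108, np.float64(6.8)), (-100, np.float64(8.9)), (-92, np.float64(7.6)), (-84, np.float64(8.4)), (-76, np.float64(7.2)), (-68, np.float64(9.3)), (-60, np.float64(6.7)), (-52, np.float64(5.4)), (-44, np.float64(7.5)), (-36, np.float64(7.0)), (-28, np.float64(2.2)), (-20, np.float64(-7.5)), (-12, np.float64(-18.2))]
zt 0.04 n 675 zmed 0.03830459495354821 S [-71.3 -70.   68.8  69.2]
 near [(-68, np.float64(37.9)), (-60, np.float64(35.8)), (-52, np.float64(37.2)), (-44, np.float64(36.2)), (-36, np.float64(37.3)), (-28, np.float64(37.0)), (-20, np.float64(36.0)), (-12, np.float64(38.1)), (-4, np.float64(37.1)), (4, np.float64(36.7)), (12, np.float64(37.1)), (20, np.float64(35.4)), (28, np.float64(38.2)), (36, np.float64(35.8)), (44, np.float64(36.2)), (52, np.float64(37.6)), (60, np.float64(34.8))]
 far [(-68, np.float64(12.3)), (-60, np.float64(11.2)), (-52, np.float64(11.5)), (-44, np.float64(11.7)), (-36, np.float64(11.3)), (-28, np.float64(12.0)), (-20, np.float64(11.6)), (-12, np.float64(11.2)), (-4, np.float64(11.5)), (4, np.float64(12.2)), (12, np.float64(0.9)), (20, np.float64(-19.5)), (28, np.float64(-20.8)), (36, np.float64(-20.7)), (44, np.float64(-21.2)), (52, np.float64(-20.5)), (60, np.float64(-21.1))]
```

Relative to the stone, the plate is within 0.5 mm sideways, parallel, and 72 mm back along it. I'll lower it gently.

Call:
send_rows([
  {"dx": 0,"dy": 0,"dz": -6,"rx": 0,"ry": 0,"rz": 0},
  {"dx": 0,"dy": 0,"dz": -11,"rx": 0,"ry": 0,"rz": 0},
  {"dx": 0,"dy": 0,"dz": -14,"rx": 0,"ry": 0,"rz": 0},
  {"dx": 0,"dy": 0,"dz": -14,"rx": 0,"ry": 0,"rz": 0},
])

```text
clock: 6.17
tcp_pos: [0.5203, 0.0553, 0.0716]
orientation: [3.134, -0.219, -0.002]
contact_force: [0.2, 0.7, -4.8]
grip_width: 0.0178
gripper_force: 59.4
```

Call:
send_rows([
  {"dx": 0,"dy": 0,"dz": -1,"rx": 0,"ry": 0,"rz": 0},
  {"dx": 0,"dy": 0,"dz": -2,"rx": 0,"ry": 0,"rz": 0},
  {"dx": 0,"dy": 0,"dz": -2,"rx": 0,"ry": 0,"rz": 0},
  {"dx": 0,"dy": 0,"dz": -2,"rx": 0,"ry": 0,"rz": 0},
])

```text
clock: 6.5
tcp_pos: [0.5211, 0.0554, 0.0706]
orientation: [3.134, -0.219, 0.0]
contact_force: [-0.8, 0.0, -4.5]
grip_width: 0.018
gripper_force: 59.4
```

Call:
send_rows([
  {"dx": 0,"dy": 0,"dz": -1,"rx": 0,"ry": 0,"rz": 0},
  {"dx": 0,"dy": 0,"dz": -1,"rx": 0,"ry": 0,"rz": 0},
  {"dx": 0,"dy": 0,"dz": -1,"rx": 0,"ry": 0,"rz": 0},
])

```text
clock: 6.75
tcp_pos: [0.5213, 0.0557, 0.0699]
orientation: [-3.134, 0.219, -0.001]
contact_force: [-1.1, -0.1, 0.8]
grip_width: 0.0181
gripper_force: 60.0
```

Call:
send_rows([
  {"dx": 0,"dy": 0,"dz": -0.7,"rx": 0,"ry": 0,"rz": 0},
  {"dx": 0,"dy": 0,"dz": -0.7,"rx": 0,"ry": 0,"rz": 0},
  {"dx": 0,"dy": 0,"dz": -0.7,"rx": 0,"ry": 0,"rz": 0},
])

```text
clock: 7.0
tcp_pos: [0.5213, 0.0559, 0.0697]
orientation: [-3.134, 0.219, -0.001]
contact_force: [-3.1, 0.1, 7.0]
grip_width: 0.0181
gripper_force: 60.8
```

In contact, pressing about 11 N. I'll slide most of the way.

Call:
send_rows([
  {"dx": 5,"dy": -0.7,"dz": 0,"rx": 0,"ry": 0,"rz": 0},
  {"dx": 11,"dy": -1.5,"dz": 0,"rx": 0,"ry": 0,"rz": 0},
  {"dx": 17,"dy": -2.4,"dz": 0,"rx": 0,"ry": 0,"rz": 0},
  {"dx": 23,"dy": -3.2,"dz": 0,"rx": 0,"ry": 0,"rz": 0},
  {"dx": 29,"dy": -4,"dz": 0,"rx": 0,"ry": 0,"rz": 0},
])

```text
clock: 7.42
tcp_pos: [0.5484, 0.0522, 0.0697]
orientation: [3.133, -0.218, -0.005]
contact_force: [-9.3, 1.5, 12.9]
grip_width: 0.0182
gripper_force: 61.6
```

Call:
send_rows([
  {"dx": 6,"dy": -0.8,"dz": 0,"rx": 0,"ry": 0,"rz": 0},
  {"dx": 12,"dy": -1.7,"dz": 0,"rx": 0,"ry": 0,"rz": 0},
  {"dx": 18,"dy": -2.5,"dz": 0,"rx": 0,"ry": 0,"rz": 0},
  {"dx": 22,"dy": -3,"dz": 0,"rx": 0,"ry": 0,"rz": 0},
  {"dx": 22,"dy": -3,"dz": 0,"rx": 0,"ry": 0,"rz": 0},
])

```text
clock: 7.83
tcp_pos: [0.5718, 0.0489, 0.0697]
orientation: [3.134, -0.219, -0.002]
contact_force: [-5.8, 0.8, 9.3]
grip_width: 0.018
gripper_force: 61.0
```

```bash
python3 - <<'E'
from m import *
f=grab('side'); o=r.get_obs(); print(o['tcp_pos'],o['orientation'],o['contact_force'])
meas(f,.050,(.46,.69,0,.12)); meas(f,.040,(.5,.68,0,.12))
cv2.imwrite('pics/s3.png',cv2.resize(f['frame'][190:270,160:310],(750,400),interpolation=cv2.INTER_CUBIC))
E
```

```text
[0.57180937 0.0489819  0.06974172] [-3.13391323e+00  2.19162515e-01  7.97353348e-04] [-4.57276461  1.85911542  8.51263238]
zt 0.05 n 705 zmed 0.04853554560097828 S [-90.2 -89.2  49.7  50. ]
 near [(-92, np.float64(35.4)), (-84, np.float64(35.0)), (-76, np.float64(36.4)), (-68, np.float64(36.7)), (-60, np.float64(35.7)), (-52, np.float64(37.7)), (-44, np.float64(36.7)), (-36, np.float64(34.6)), (-28, np.float64(36.0)), (-20, np.float64(35.6)), (-12, np.float64(33.8)), (-4, np.float64(36.6)), (4, np.float64(33.7)), (12, np.float64(35.9)), (20, np.float64(34.1)), (28, np.float64(34.4)), (36, np.float64(34.7)), (44, np.float64(32.9))]
 far [(-92, np.float64(-21.4)), (-84, np.float64(-20.7)), (-76, np.float64(-21.3)), (-68, np.float64(-21.9)), (-60, np.float64(-21.8)), (-52, np.float64(8.5)), (-44, np.float64(8.0)), (-36, np.float64(6.8)), (-28, np.float64(8.3)), (-20, np.float64(7.0)), (-12, np.float64(8.7)), (-4, np.float64(6.0)), (4, np.float64(6.3)), (12, np.float64(5.0)), (20, np.float64(7.9)), (28, np.float64(-0.9)), (36, np.float64(-15.1)), (44, np.float64(-22.3))]
zt 0.04 n 314 zmed 0.039142365622418296 S [-87.4 -87.2  69.   69.2]
 near [(-92, np.float64(31.6)), (-68, np.float64(36.9)), (-60, np.float64(35.8)), (-36, np.float64(36.6)), (-20, np.float64(36.0)), (-12, np.float64(37.4)), (12, np.float64(35.7)), (28, np.float64(37.5)), (52, np.float64(35.8)), (60, np.float64(35.5))]
 far [(-92, np.float64(-25.9)), (-68, np.float64(25.4)), (-60, np.float64(25.0)), (-36, np.float64(25.0)), (-20, np.float64(25.0)), (-12, np.float64(26.4)), (12, np.float64(23.9)), (28, np.float64(24.9)), (52, np.float64(23.8)), (60, np.float64(-21.1))]
```

View pics/s3.png

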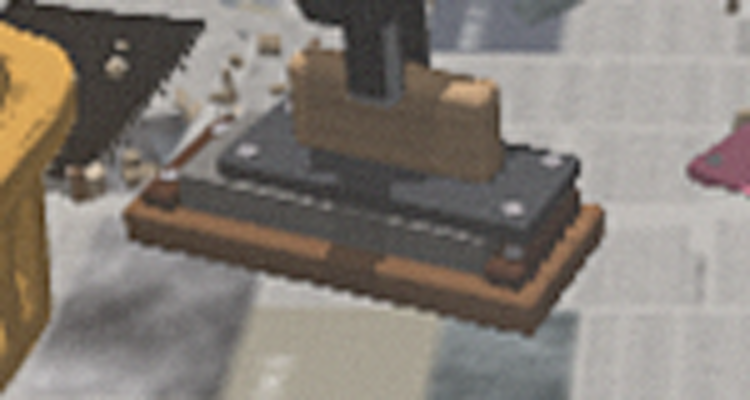

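The plate is on the stone with about 19.5 mm to go, and it sits about 1.2 mm too far right. I'll slide on with a small side correction.

Call:
send_rows([
  {"dx": 4,"dy": -0.3,"dz": 0,"rx": 0,"ry": 0,"rz": 0.1},
  {"dx": 9,"dy": -0.7,"dz": 0,"rx": 0,"ry": 0,"rz": 0.2},
  {"dx": 14,"dy": -1,"dz": 0,"rx": 0,"ry": 0,"rz": 0.3},
  {"dx": 17,"dy": -1.3,"dz": 0,"rx": 0,"ry": 0,"rz": 0.3},
  {"dx": 17,"dy": -1.3,"dz": 0,"rx": 0,"ry": 0,"rz": 0.3},
])

```text
clock: 8.3
tcp_pos: [0.5886, 0.0476, 0.0697]
orientation: [3.134, -0.211, -0.002]
contact_force: [-5.8, 0.3, 9.9]
grip_width: 0.0179
gripper_force: 61.0
```

```bash
python3 - <<'E'
from m import *
fs=[grab('side') for _ in range(6)]; f=fs[0]; f['frame']=np.mean([g['frame'] for g in fs],0).astype(np.uint8)
f['z_map']=np.median([g['z_map'] for g in fs],0).astype(np.float32)
o=r.get_obs(); print(o['clock'],o['tcp_pos'],o['orientation'],o['contact_force'])
np.save('/tmp/avg.npy',f,allow_pickle=True)
meas(f,.050,(.46,.69,0,.12),.003); meas(f,.040,(.5,.68,0,.12),.003)
cv2.imwrite('pics/s4.png',cv2.resize(f['frame'][190:260,170:290],(800,467),interpolation=cv2.INTER_CUBIC))
E
```

```text
8.6 [0.58854332 0.04755134 0.06974129] [ 3.13434720e+00 -2.11065956e-01 -1.01146489e-03] [-4.19871406e+00  1.16643957e-03  8.62439635e+00]
zt 0.05 n 660 zmed 0.04854891061133498 S [-72.8 -72.   66.8  67.2]
 near [(-76, np.float64(34.7)), (-68, np.float64(34.3)), (-60, np.float64(35.0)), (-52, np.float64(34.6)), (-44, np.float64(34.9)), (-36, np.float64(34.6)), (-28, np.float64(35.3)), (-20, np.float64(33.1)), (-12, np.float64(35.2)), (-4, np.float64(34.1)), (4, np.float64(34.5)), (12, np.float64(35.2)), (20, np.float64(35.5)), (28, np.float64(34.4)), (36, np.float64(34.7)), (44, np.float64(35.4)), (52, np.float64(35.8)), (60, np.float64(34.7))]
 far [(-76, np.float64(-19.8)), (-68, np.float64(-21.2)), (-60, np.float64(-19.7)), (-52, np.float64(-21.1)), (-44, np.float64(-21.0)), (-36, np.float64(9.5)), (-28, np.float64(8.3)), (-20, np.float64(9.2)), (-12, np.float64(10.6)), (-4, np.float64(9.4)), (4, np.float64(9.7)), (12, np.float64(11.1)), (20, np.float64(9.9)), (28, np.float64(9.4)), (36, np.float64(9.6)), (44, np.float64(0.7)), (52, np.float64(-9.9)), (60, np.float64(-20.0))]
zt 0.04 n 172 zmed 0.04030485322586169 S [-70.6 -70.6  68.3  70. ]
 near [(-76, np.float64(33.4))]
 far [(-76, np.float64(-24.3))]
```

View pics/s4.png

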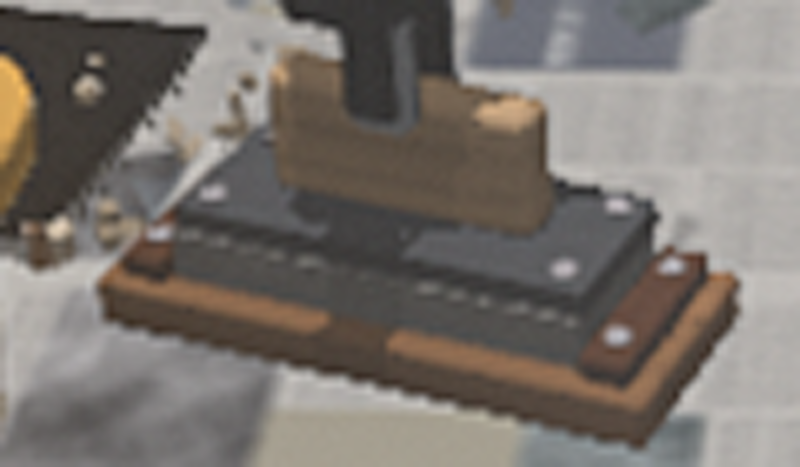

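The plate now nearly covers the stone. A thin, even strip of stone shows along its near edge (dashed line from (185,235) to (575,320)), and about 2 mm is left lengthways. I'll gauge the strip's width by integrating brightness.

```bash
python3 - <<'E'
from m import *
f=load('avg'); G=cv2.cvtColor(f['frame'],cv2.COLOR_BGR2GRAY).astype(float)
g0=cv2.cvtColor(cv2.imread('pics/side0.png'),cv2.COLOR_BGR2GRAY).astype(float)
print('stone top lvl',g0[228:234,225:240].mean().round())
w=[]
for u in range(200,258,3):
    p=190+(235+(u-170-27.75)*85/58.5-0)/6.67 if 0 else 190+(235+((u-170)*6.67-185)*85/390)/6.67
    v=int(round(p)); print(u,v,G[v-4:v+5,u].astype(int))
for u in range(200,258):
    v=int(round(190+(235+((u-170)*6.67-185)*85/390)/6.67)); s=G[v-2:v+3,u]; w.append(np.clip(s-np.median(G[v-4:v+5,u]),0,None).sum()); 
w=np.array(w); print('excess rear->front thirds', [a.mean().round(1) for a in np.array_split(w[::-1],3)])
for z,t in((.04,0),(.04,1),(.04,2)):  # px per mm near edge
    pass
E
```

```text
stone top lvl 132.0
200 226 [62 60 72 85 78 78 76 74 76]
203 226 [ 80  58  57  91 107  77  78  77  78]
206 227 [69 59 58 77 92 81 79 78 76]
209 228 [60 62 67 80 82 83 81 79 77]
212 228 [79 59 62 74 89 77 80 81 77]
215 229 [ 66  61  60  92 109  77  79  78  78]
218 230 [60 56 70 87 84 80 81 79 78]
221 230 [64 60 59 69 79 76 73 74 74]
224 231 [62 59 60 72 84 75 75 73 75]
227 232 [61 59 64 73 74 75 75 77 76]
230 232 [77 61 61 70 78 78 78 78 76]
233 233 [ 68  60  57  95 110  78  81  80  79]
236 234 [61 60 73 84 77 79 81 80 78]
239 234 [77 59 59 81 95 77 80 79 79]
242 235 [ 66  61  60  94 111  77  79  81  78]
245 236 [60 60 65 77 88 81 81 80 81]
248 236 [ 79  61  62  94 109  76  82  84  80]
251 237 [ 66  65  60  93 111  79  81  81  80]
254 237 [87 61 63 65 84 90 80 81 80]
257 238 [65 61 61 69 76 75 74 76 79]
excess rear->front thirds [np.float64(23.0), np.float64(14.0), np.float64(22.1)]
```

Call:
send_rows([
  {"dx": 1,"dy": 0.3,"dz": 0,"rx": 0,"ry": 0,"rz": 0},
  {"dx": 2.2,"dy": 0.4,"dz": 0,"rx": 0,"ry": 0,"rz": 0},
  {"dx": 2.2,"dy": 0.4,"dz": 0,"rx": 0,"ry": 0,"rz": 0},
  {"dx": 2.2,"dy": 0.4,"dz": 0,"rx": 0,"ry": 0,"rz": 0},
])

```text
clock: 8.93
tcp_pos: [0.5898, 0.0477, 0.0697]
orientation: [3.133, -0.211, -0.004]
contact_force: [-7.9, -0.0, 10.6]
grip_width: 0.0178
gripper_force: 61.3
```

```bash
python3 - <<'E'
from m import *
fs=[grab('side') for _ in range(4)]; f=fs[0]; f['frame']=np.mean([g['frame'] for g in fs],0).astype(np.uint8)
f['z_map']=np.median([g['z_map'] for g in fs],0).astype(np.float32)
o=r.get_obs(); print(o['clock'],o['tcp_pos'],o['orientation'],o['contact_force'])
meas(f,.050,(.46,.69,0,.12),.004)
G=cv2.cvtColor(f['frame'],cv2.COLOR_BGR2GRAY).astype(float);w=[]
for u in range(200,256):
    v=int(round(190+(235+((u-170)*6.67-185)*85/390)/6.67)); w.append(np.clip(G[v-2:v+3,u]-78,0,None).max())
print('excess rear->front', [a.mean().round(1) for a in np.array_split(np.array(w)[::-1],4)])
# ends: columns where plate and stone side faces end, rows just above / below the joint
cv2.imwrite('pics/s5.png',cv2.resize(f['frame'][190:260,170:290],(800,467),interpolation=cv2.INTER_CUBIC))
E
```

```text
9.1333 [0.58979137 0.04765302 0.06971562] [ 3.13350837 -0.21088923 -0.00381826] [-8.38084766  0.539131   11.75053512]
zt 0.05 n 710 zmed 0.04844702271349394 S [-72.4 -71.6  67.7  68.2]
 near [(-76, np.float64(34.7)), (-68, np.float64(35.3)), (-60, np.float64(36.4)), (-52, np.float64(36.0)), (-44, np.float64(37.4)), (-36, np.float64(36.3)), (-28, np.float64(37.3)), (-20, np.float64(37.0)), (-12, np.float64(35.9)), (-4, np.float64(37.3)), (4, np.float64(37.0)), (12, np.float64(35.9)), (20, np.float64(36.2)), (28, np.float64(35.8)), (36, np.float64(37.3)), (44, np.float64(36.9)), (52, np.float64(36.5)), (60, np.float64(35.4))]
 far [(-76, np.float64(-19.8)), (-68, np.float64(-21.2)), (-60, np.float64(-19.7)), (-52, np.float64(-21.1)), (-44, np.float64(-21.0)), (-36, np.float64(9.5)), (-28, np.float64(8.3)), (-20, np.float64(8.5)), (-12, np.float64(8.7)), (-4, np.float64(7.5)), (4, np.float64(8.2)), (12, np.float64(8.4)), (20, np.float64(8.7)), (28, np.float64(9.4)), (36, np.float64(8.2)), (44, np.float64(4.9)), (52, np.float64(-9.1)), (60, np.float64(-20.0))]
excess rear->front [np.float64(17.9), np.float64(11.2), np.float64(5.6), np.float64(11.0)]
```

View pics/s5.png

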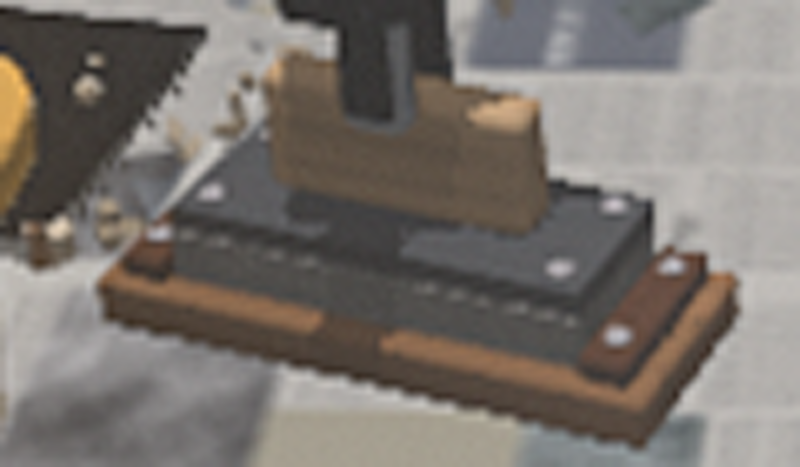

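Call:
send_rows([
  {"dx": 0,"dy": 0,"dz": 0.6,"rx": 0,"ry": 0,"rz": 0},
  {"dx": 0.6,"dy": 0,"dz": 0.6,"rx": 0,"ry": 0,"rz": 0},
  {"dx": 0.6,"dy": 0,"dz": 0.6,"rx": 0,"ry": 0,"rz": 0},
  {"dx": 0.6,"dy": 0,"dz": 0.6,"rx": 0,"ry": 0,"rz": 0},
])

```text
clock: 9.47
tcp_pos: [0.591, 0.0476, 0.0698]
orientation: [3.134, -0.211, -0.002]
contact_force: [-6.0, -0.5, 6.8]
grip_width: 0.018
gripper_force: 60.8
```

```bash
python3 - <<'E'
from m import *
fs=[grab('side') for _ in range(8)]; f=fs[0]; F=np.mean([g['frame'].astype(float) for g in fs],0); f['frame']=F.astype(np.uint8)
f['z_map']=np.median([g['z_map'] for g in fs],0).astype(np.float32)
o=r.get_obs(); print(o['clock'],o['tcp_pos'],o['orientation'],o['contact_force'])
meas(f,.050,(.46,.69,0,.12),.004)
G=F.mean(2); D=F[...,2]-F[...,0]
for v in range(219,233): print(v,G[v,190:202].astype(int),D[v,190:202].astype(int))
print()
for v in range(226,248): print(v,G[v,252:272].astype(int))
# where should the stone / plate near corners project?
M=R.from_rotvec(f['orientation']).as_matrix() if np.size(f['orientation'])==3 else None
E
```

```text
9.8667 [0.59103363 0.04756024 0.06976264] [ 3.13393230e+00 -2.11187625e-01 -2.31292938e-03] [-5.72115354  0.70343716  7.07933153]
zt 0.05 n 703 zmed 0.04848706285069432 S [-70.8 -70.3  69.1  69.7]
 near [(-76, np.float64(34.7)), (-68, np.float64(36.7)), (-60, np.float64(36.4)), (-52, np.float64(36.0)), (-44, np.float64(37.4)), (-36, np.float64(36.3)), (-28, np.float64(37.3)), (-20, np.float64(37.0)), (-12, np.float64(35.9)), (-4, np.float64(36.6)), (4, np.float64(36.2)), (12, np.float64(36.6)), (20, np.float64(36.2)), (28, np.float64(35.8)), (36, np.float64(36.5)), (44, np.float64(36.2)), (52, np.float64(36.5)), (60, np.float64(37.2))]
 far [(-76, np.float64(-19.1)), (-68, np.float64(-20.5)), (-60, np.float64(-19.7)), (-52, np.float64(-20.3)), (-44, np.float64(-21.0)), (-36, np.float64(-18.8)), (-28, np.float64(9.0)), (-20, np.float64(8.5)), (-12, np.float64(8.7)), (-4, np.float64(9.4)), (4, np.float64(8.9)), (12, np.float64(9.2)), (20, np.float64(9.9)), (28, np.float64(9.4)), (36, np.float64(8.2)), (44, np.float64(4.9)), (52, np.float64(-5.6)), (60, np.float64(-15.6))]
219 [102 118 
[... 2312 characters left out ...]
105]
240 [ 80  80  81  81  81  75  73  76 110 170 186 182 130  86  79  73  61  73
  89 113]
241 [ 79  81  81  82  78  75  77  79  89 128 140 128  93  77  75  62  58  97
 117 118]
242 [ 77  80  80  81  81  78  84  83  81  76  76  77  81  75  64  57  82 111
 118 114]
243 [ 77  76  78  77  74  79  80  81  81  82  84  84  81  67  57  80 110 118
 114 106]
244 [ 93  88  89  85  72  70  69  74  75  78  81  79  73  61  70 105 113 111
 106  90]
245 [113 109 110 102  85  64  60  64  66  69  70  71  63  57  95 112 112 106
  92  74]
246 [112 113 115 115 103  84  63  56  59  60  61  60  58  83 112 118 113  95
  75  68]
247 [107 111 113 114 115 109  94  90  82  78  66  56  81 112 118 115 108  79
  67  66]
```

Ends and sides agree to within about 0.5 mm. I'll relax the stored force, release and retreat straight up.

Call:
send_rows([
  {"dx": -0.3,"dy": 0,"dz": 0.3,"rx": 0,"ry": 0,"rz": 0},
  {"dx": -0.6,"dy": 0.1,"dz": 0.5,"rx": 0,"ry": 0,"rz": 0},
  {"dx": -0.6,"dy": 0.1,"dz": 0.5,"rx": 0,"ry": 0,"rz": 0},
])

```text
clock: 10.12
tcp_pos: [0.591, 0.0474, 0.0699]
orientation: [3.134, -0.211, -0.001]
contact_force: [-3.2, 0.2, 2.0]
grip_width: 0.0177
gripper_force: 60.3
```

Call:
send_rows([
  {"dx": 0,"dy": 0,"dz": 0,"rx": 0,"ry": 0,"rz": 0},
  {"dx": 0,"dy": 0,"dz": 0,"rx": 0,"ry": 0,"rz": 0},
  {"dx": 0,"dy": 0,"dz": 0,"rx": 0,"ry": 0,"rz": 0},
  {"dx": 0,"dy": 0,"dz": 0,"rx": 0,"ry": 0,"rz": 0},
  {"dx": 0,"dy": 0,"dz": 0,"rx": 0,"ry": 0,"rz": 0},
], jaw=60)

```text
clock: 10.53
tcp_pos: [0.5916, 0.0478, 0.07]
orientation: [-3.134, 0.211, -0.001]
contact_force: [-0.2, 0.5, -0.3]
grip_width: 0.0598
gripper_force: 0.0
```

Call:
send_rows([
  {"dx": 0,"dy": 0,"dz": 5,"rx": 0,"ry": 0,"rz": 0},
  {"dx": 0,"dy": 0,"dz": 20,"rx": 0,"ry": 0,"rz": 0},
  {"dx": 0,"dy": 0,"dz": 45,"rx": 0,"ry": 0,"rz": 0},
  {"dx": 0,"dy": 0,"dz": 75,"rx": 0,"ry": 0,"rz": 0},
  {"dx": 0,"dy": 0,"dz": 110,"rx": 0,"ry": 0,"rz": 0},
])

```text
clock: 10.95
tcp_pos: [0.5901, 0.0476, 0.1802]
orientation: [3.134, -0.211, -0.004]
contact_force: [-0.1, 0.1, 0.5]
grip_width: 0.0605
gripper_force: 0.0
```

Call:
send_rows([
  {"dx": 0,"dy": -35,"dz": 10,"rx": 0,"ry": 0,"rz": 0},
  {"dx": 0,"dy": -72,"dz": 10,"rx": 0,"ry": 0,"rz": 0},
  {"dx": 0,"dy": -110,"dz": 10,"rx": 0,"ry": 0,"rz": 0},
  {"dx": 0,"dy": -148,"dz": 10,"rx": 0,"ry": 0,"rz": 0},
  {"dx": 0,"dy": -186,"dz": 10,"rx": 0,"ry": 0,"rz": 0},
])

```text
clock: 11.37
tcp_pos: [0.5911, -0.1401, 0.1907]
orientation: [3.134, -0.21, 0.002]
contact_force: [0.8, -0.4, -0.1]
grip_width: 0.0597
gripper_force: 0.0
```

```bash
python3 - <<'E'
from m import *
fs=[grab('side') for _ in range(4)]; f=fs[0]; F=np.mean([g['frame'].astype(float) for g in fs],0)
f['z_map']=np.median([g['z_map'] for g in fs],0).astype(np.float32)
meas(f,.050,(.46,.69,0,.12),.004)
t=grab('top')['frame']
a=cv2.resize(F.astype(np.uint8)[180:270,165:295],(480,332),interpolation=cv2.INTER_CUBIC); b=cv2.resize(t[140:240,215:315],(320,332),interpolation=cv2.INTER_CUBIC)
cv2.imwrite('pics/fin.png',np.hstack([a,b])); print(r.get_obs()['clock'])
E
```

```text
zt 0.05 n 708 zmed 0.04844484019428022 S [-70.7 -70.   69.3  69.8]
 near [(-76, np.float64(34.7)), (-68, np.float64(37.4)), (-60, np.float64(36.4)), (-52, np.float64(36.0)), (-44, np.float64(36.7)), (-36, np.float64(37.7)), (-28, np.float64(37.3)), (-20, np.float64(37.0)), (-12, np.float64(35.9)), (-4, np.float64(37.3)), (4, np.float64(37.7)), (12, np.float64(36.6)), (20, np.float64(36.9)), (28, np.float64(37.6)), (36, np.float64(37.3)), (44, np.float64(36.9)), (52, np.float64(36.5)), (60, np.float64(37.2)), (68, np.float64(36.1))]
 far [(-76, np.float64(-19.1)), (-68, np.float64(-20.5)), (-60, np.float64(-19.7)), (-52, np.float64(-20.3)), (-44, np.float64(-20.2)), (-36, np.float64(-18.8)), (-28, np.float64(9.0)), (-20, np.float64(9.9)), (-12, np.float64(8.7)), (-4, np.float64(9.4)), (4, np.float64(8.9)), (12, np.float64(9.2)), (20, np.float64(8.7)), (28, np.float64(9.4)), (36, np.float64(9.6)), (44, np.float64(4.9)), (52, np.float64(-4.8)), (60, np.float64(-15.6)), (68, np.float64(-19.2))]
11.6167
```

View pics/fin.png

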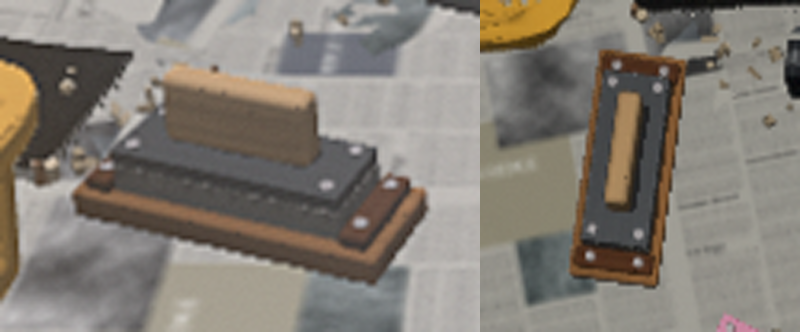

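The final pictures show the plate sitting square over the stone, with the cleats visible equally at both ends (top crop, (640,65) and (612,258)). The gripper is clear, so I'll hand in.

```bash
python3 -c "
from bench import r
print(r.hand_in())"
```

```text
the job is handed in; nothing more can be done
None
```

The job is handed in: I set the long plate half-overlapping on the stone, slid it without lifting until flush (to about 0.6 mm by camera), and let go, leaving the short and pink plates untouched; the robot's clock read about 12 s, and no verdict came back.

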